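# Check a block heater with an infrared thermometer and a reference probe

## Task

Check the block heater: take the grey infrared thermometer from its blue dock, point its black nose squarely at the middle of the black sloping target plate from about 7 cm away, and hold it there steadily for two seconds without touching the heater with it. Then lay the thermometer gently back in its dock and let go, and only after that move the red-handled reference probe from its yellow holder into the heater's brass-ringed well, pushed fully home and let go. Leave the bottles, jar and beaker where they stand.

Things in the scene. Friction and masses are not known exactly. Their poses are not given: they have to be found in the camera images.
- thermometer: handheld infrared thermometer, loose, 0.1 to 0.2 kg: grey bar 130 long x 28 wide x 32 tall with an orange band and a round black nose (24 dia, 20 long) at its +x end. Origin: centre of its underside; +x points out of the nose (the way it measures), +z up through its top. The bar spans x -70 to +60, the nose ends at x +80. Grip it across its sides near the middle.
- nose (a point): centre of the thermometer's black nose face: 80 along x and 17 above the thermometer's origin, axes as the thermometer's (+x is the line it looks along)
- dock: fixed blue dock on which the thermometer lies: base plate 150 x 60 x 6 tall, with two saddles 12 long at x = +-45 (top at 20) whose side lips rise to 30 and stand 36 apart. Origin: underside centre; x along its length. Docked, the thermometer's origin lies 20 above the dock's origin, long axis along the dock's x; the 78 between the saddles is free for fingers.
- heater: fixed dry block heater, white housing with an aluminium top: 160 wide in y, spanning x -90 to about +87 of its origin, flat top at z = 100 (x -90 to +25), the front (+x) side slopes, leaning back 35 degrees from upright. Nine capped tubes stand 10 proud of the top on its -y half and middle. Origin: underside, +x towards the sloping front. Highest point about 110 besides the tubes.
- target: matt black target plate 84 x 84 flush on the heater's sloping front, white dot in the middle. Origin: middle of its face; +x is the outward normal, 35 degrees above horizontal; y is level. It is fixed to the heater at (55, 0, 65).
- well (a point): centre of the mouth of the probe well in the heater's flat top, ringed in brass: bore 10 dia, vertical, 55 deep; at (-30, 45, 100) of the heater; axes as the heater's
- probe: reference probe, loose, upright: steel pin 7 dia x 45 long with a pointed foot, below a red round handle 20 dia x 50 tall. Origin: tip of the pin, +z up to the handle; handle spans z 45 to 95. Fully home, the handle's underside rests on the heater's top.
- holder: fixed yellow block 50 x 50 x 40 tall, with a bore 10 dia x 36 deep in its middle, in which the probe stands at first (probe tip at z = 4, handle's underside 9 above the block). Origin: underside centre.
- bottle_blue: clear glass bottle, blue cap, 50 dia x 170 tall, near one flank of the heater's front (mm); loose bystander, origin: centre of its underside
- bottle_amber: amber glass bottle, white cap, 50 dia x 160 tall, near the other flank of the heater's front (mm); loose bystander, origin: centre of its underside
- jar: white jar, orange cap, 52 dia x 100 tall, behind the tail end of the dock (mm); loose bystander, origin: centre of its underside
- beaker: clear plastic beaker, 70 dia x 90 tall (mm); loose bystander, origin: centre of its underside
Things that resemble listed ones, but are neither listed nor needed, are in the scene too. Leave any green or turquoise look-alike of the probe alone.

How it is judged (in metres and radians):
On the way, in this order (a step that is already met when the one before it is completed fails the run):
1. the held thermometer looks squarely (within 15 degrees, 18 mm) at the middle of the target from 45 to 100 mm away and is held still (x of target in the frame of nose between 0.045 and 0.1 m and y of target in the frame of nose between -0.018 and 0.018 m and z of target in the frame of nose between -0.018 and 0.018 m and angle between the x axis of thermometer and the x axis of target, either way round below 0.26 rad and linear speed of thermometer below 0.025 m/s and angular speed of thermometer below 0.2 rad/s and contact force between thermometer and the fingers above 1 N), for 1.6 s.
2. the thermometer lies back in its dock, released (z of thermometer in the frame of dock between 0.015 and 0.025 m and x of thermometer in the frame of dock between -0.02 and 0.02 m and y of thermometer in the frame of dock between -0.01 and 0.01 m and angle between thermometer's own z axis and vertical below 0.12 rad and angle between the x axis of thermometer and the x axis of dock, either way round below 0.2 rad and linear speed of thermometer below 0.02 m/s and contact force between thermometer and the fingers below 0.1 N), for 0.3 s.
3. the probe stands fully home in the heater's well, released (z of probe in the frame of well below -0.04 m and horizontal distance between probe and well below 0.006 m and angle between probe's own z axis and vertical below 0.15 rad and linear speed of probe below 0.02 m/s and contact force between probe and the fingers below 0.1 N), for 0.2 s.
At the end, for the whole second after the job is handed in: The probe stands upright in the heater's well with its tip at least 40 mm below the mouth, within 6 mm of the well's centre and at rest; the thermometer lies level and at rest on both saddles of its dock, between the lips (within 20 mm lengthways, 10 mm sideways); both are let go (all of step 2 and all of step 3); the robot touches nothing.
It fails at once if the thermometer touches the heater (contact force between thermometer and heater above 1 N).
It fails at once if the thermometer is dropped or slammed into its dock (contact force between thermometer and dock above 60 N).
It fails at once if the probe leaves its holder while the thermometer is not in its dock (z of probe in the frame of holder above 0.05 m and distance between thermometer and dock above 0.05 m).
It fails at once if a bottle, the jar or the beaker is displaced by more than 20 mm or tipped (distance of any of bottle_blue, bottle_amber, jar, beaker from where it was at the start of the episode above 0.02 m or angle between any of bottle_blue, bottle_amber, jar, beaker's own z axis and vertical above 0.3 rad).
It also fails if it takes over 72 s, if anything falls off the work surface, if the arm or the gripper's body presses on something with over 40 N, if the wrist force passes 120 N, or if a joint passes its speed limit or range.

## Robot

A 7-joint arm with a two-finger parallel gripper is mounted at the origin on the work surface. World frame = base frame: x ahead of the robot, y to its left, z up, the work surface at z = 0. Lengths are in m, angles in degrees, forces in N, time in s.
With the tool pointing down it reaches from about 0.425 to 1.025 m from the base axis. Payload 9.4 kg.
Tool frame: the origin (TCP) lies at the very end of the fingers, on their centre line; the grasp point (between the pads) lies 19 mm behind it; z points along the fingers, y is the direction in which the jaws open and shut (so a half turn about z gives the same grasp; the last joint's range is limited). The gripper opens to 93 mm and grips with 3 to 60 N. Pads are 15 mm wide; open, the fingers measure 128 mm over their backs; the gripper's body (75 mm by 188 mm) begins 65 mm behind the grasp point.
Start: joints at [67.168, 34.337, -0.143, 91.639, 0.103, 54.024, -4.572], TCP at [0.229, -0.688, 0.219] pointing down, gripper open.
Joint ranges: [-147.43, 147.43], [-19.82, 112.94], [-74.19, 73.91], [6.32, 146.72], [-59.91, 239.91], [6.04, 106.73], [-150.56, 150.56]. Speed limits (degrees/s): [127.2, 127.2, 172.46, 172.46, 180, 180, 180].

## Interface

Orientations are given as a 3x3 rotation matrix whose columns are the frame's x, y, z axes.
In Python, from plant import readout, grab_frame, arm gives the robot as it stands.
- The arm moves only by the tool carry_out, never from a script. Its argument "plan" is text: rows parted by semicolons, each of 4 numbers parted by spaces: the shift along the world's x, y, z in mm, then the turn about the world's z in rad. In form: x y z yaw; .... A call has 1 to 20 rows; each row shifts and turns the commanded pose from where the row before left it; what a row does not reach is not made up. A row lasts 1/8 s, in which the tool goes at most 62.5 mm and 10.7 degrees, less where a joint would pass 70% of its speed; a pose out of reach is approached as far as the arm can. A call with a gripper value outside its range is refused whole. "gripper" is the closure, from -1 (fully open) to 1 (shut), set as the call begins (left out, the last holds). The fingers move at their own pace and stop on an object; the grip force is fixed at half the most. Time passes only in rows, so rows that do not move let the fingers close. It gives the time, the measured TCP pose, the force and the opening at its end, in the units of the state.
- readout.state(): the state, without advancing time (a new reading comes with each control period).
- grab_frame(name): name is "scene" or "top" or "wrist"; returns a dict with "img" (480x640x3 uint8, red, green, blue), "camera_matrix" (3x3 intrinsics, pixels), "rvec" (rotation vector, rad) and "tvec" (3), from world to camera coordinates, as OpenCV has them. Camera axes: x right, y down, z forward; pixel columns grow to the right and rows downward; lengths in m; the calibration is good to about 2 mm. A picture is of the moment at which its call begins. There is no depth.
- arm.hand_in(): hands the job in, once; it reports no verdict.
The state is a dict: "time_s": time; "joints": joint angles; "dq": joint speeds; "joint_torque": joint torques, N m; "tool_pos": TCP position; "tool_rot": TCP orientation; "contact_force": force on the tool from outside, world axes, zero at the start; "torque": the same for the moment, N m; "grip_width": finger opening in m.
Only numpy, scipy, OpenCV 4.12 (cv2) and the standard library are available. Lean on these libraries where they do the work, as an engineer would, in place of code of your own. Each camera call takes 0.05 s, during which the arm holds its last target. There are 200 camera calls.

## Working session

There is one attempt and no reset: what is moved stays moved. The work goes in short steps, Python scripts to look and compute and a tool call to move; the robot and the scene stay as the last step left them, time stands still between calls to the robot, and variables do not carry over. Pictures are saved under pics/ and viewed, about 8 in all and at most 12, crops included, and the job is handed in when it is done.

Besides the shell and the picture viewer there is one more tool, called after "Emit:" as a command line: name --argument value ..., lists and objects as JSON in quotes. carry_out: Moves the arm, as the interface text tells. Its arguments: {"type":"object","properties":{"plan":{"type":"string"},"gripper":{"type":"number"}},"required":["plan"]}

```bash
mkdir -p pics; ls; cat > h.py <<'E'
import numpy as np, cv2
from plant import readout, grab_frame, arm
def save(n,f):
    g=grab_frame(n); cv2.imwrite(f'pics/{f}.png',g['img'][:,:,::-1]); np.savez(f'pics/{f}.npz',**g); return g
def cam(g):
    R=cv2.Rodrigues(np.array(g['rvec'],float))[0]; t=np.array(g['tvec'],float).ravel(); return np.array(g['camera_matrix']),R,t
def ray(g,uv,z):
    K,R,t=cam(g); d=R.T@np.linalg.solve(K,[uv[0],uv[1],1.]); c=-R.T@t; return c+d*(z-c[2])/d[2]
def proj(g,p):
    K,R,t=cam(g); q=K@(R@np.array(p,float)+t); return q[:2]/q[2]
def tri(gs,uvs):
    A=[];b=[]
    for g,uv in zip(gs,uvs):
        K,R,t=cam(g); d=R.T@np.linalg.solve(K,[uv[0],uv[1],1.]); d/=np.linalg.norm(d); P=np.eye(3)-np.outer(d,d); A.append(P); b.append(P@(-R.T@t))
    return np.linalg.lstsq(np.vstack(A),np.hstack(b),rcond=None)[0]
def load(f): return dict(np.load(f'pics/{f}.npz'))
E
python3 - <<'E'
from h import *
for n in('top','scene'):
    g=save(n,n+'0'); K,R,t=cam(g); print(n,(-R.T@t).round(3),R.round(2).tolist(),K.round(0).tolist())
print(readout.state())
E
```

```text
pics
top [0.404 0.006 1.235] [[0.01, -1.0, -0.02], [-0.99, -0.01, -0.15], [0.15, 0.02, -0.99]] [[610.0, 0.0, 306.0], [0.0, 610.0, 244.0], [0.0, 0.0, 1.0]]
scene [ 1.069 -0.596  0.691] [[0.76, 0.65, 0.02], [0.41, -0.45, -0.8], [-0.51, 0.61, -0.6]] [[565.0, 0.0, 331.0], [0.0, 565.0, 238.0], [0.0, 0.0, 1.0]]
{'time_s': 0.1, 'joints': array([67.16718493, 34.38015976, -0.14761629, 91.67549473,  0.10282475,
       54.0240791 , -4.57006196]), 'dq': array([-0.10507825, -0.16495695,  0.00558406, -0.1616418 , -0.02801505,
       -0.11298001,  0.06253501]), 'joint_torque': array([ 4.83874697e-03, -7.66560173e+01,  1.50290709e+00, -2.52935332e+01,
       -5.22107317e-02,  1.36436237e-02,  5.36006644e-05]), 'tool_pos': array([ 0.22917578, -0.68736893,  0.2178483 ]), 'tool_rot': array([[ 9.48627217e-01,  3.16395499e-01, -5.39521257e-04],
       [ 3.16395941e-01, -9.48626359e-01,  1.28026406e-03],
       [-1.06734301e-04, -1.38519567e-03, -9.99999035e-01]]), 'contact_force': array([ 0.60621458, -0.38610356, -0.51324981]), 'torque': array([ 0.01240034, -0.03185449,  0.0277146 ]), 'grip_width': 0.09298868190682517}
```

View pics/top0.png

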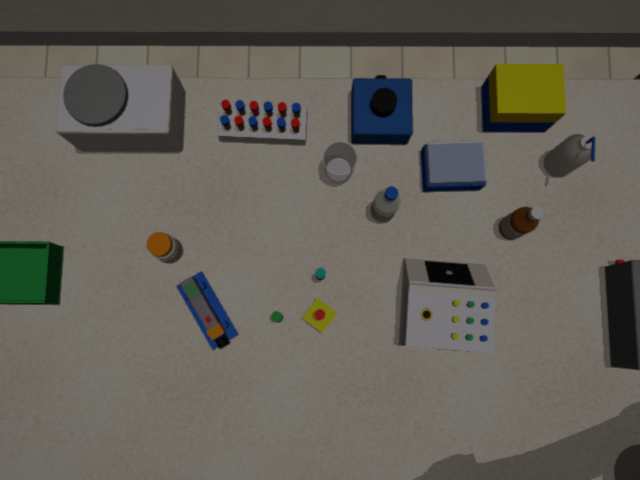

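View pics/scene0.png

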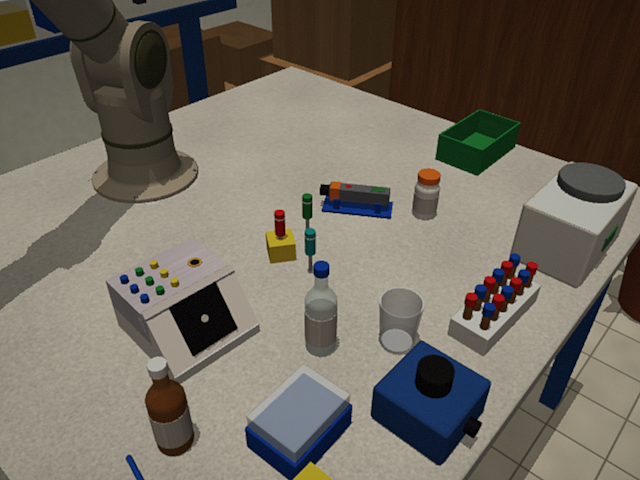

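```bash
python3 - <<'E'
from h import *
g=load('top0'); im=g['img'][:,:,::-1]
a=cv2.resize(im[260:360,165:265],(400,400),interpolation=cv2.INTER_CUBIC)
b=cv2.resize(im[250:360,395:505],(400,400),interpolation=cv2.INTER_CUBIC)
s=load('scene0')['img'][:,:,::-1]
c=cv2.resize(s[330:470,230:500],(400,200),interpolation=cv2.INTER_CUBIC)
d=cv2.resize(im[60:200,340:500],(400,200))
x=np.vstack([np.hstack([a,b]),np.hstack([c,d])])
cv2.imwrite('pics/c1.png',cv2.convertScaleAbs(x,alpha=1.6))
for n,uv,z in [('nosetip',(222,344),.037),('tail',(188,284),.037),('well',(426,314),.1),('dot',(449,272),.065),('holder',(320,314),.099),('bottleblue',(391,193),.17),('blueblock nearL',(353,142),0),('nearR',(411,142),0),('amber',(535,214),.16),('jar',(160,242),.1)]:
    p=ray(g,uv,z); print(n,p.round(3),round(float(np.hypot(p[0],p[1])),3))
sg=load('scene0')
# blue block near-robot top edge corners: scene (372,390)?(433,345)
print('knob',tri([g,sg],[(383,101),(435,362)]).round(3))
E
```

```text
nosetip [0.384 0.191 0.037] 0.429
tail [0.5   0.263 0.037] 0.564
well [ 0.444 -0.194  0.1  ] 0.484
dot [ 0.526 -0.245  0.065] 0.58
holder [0.442 0.002 0.099] 0.442
bottleblue [ 0.655 -0.123  0.17 ] 0.667
blueblock nearL [ 0.804 -0.065  0.   ] 0.807
nearR [ 0.805 -0.186  0.   ] 0.826
amber [ 0.621 -0.38   0.16 ] 0.728
jar [0.574 0.305 0.1  ] 0.65
knob [ 0.854 -0.116  0.105]
```

View pics/c1.png

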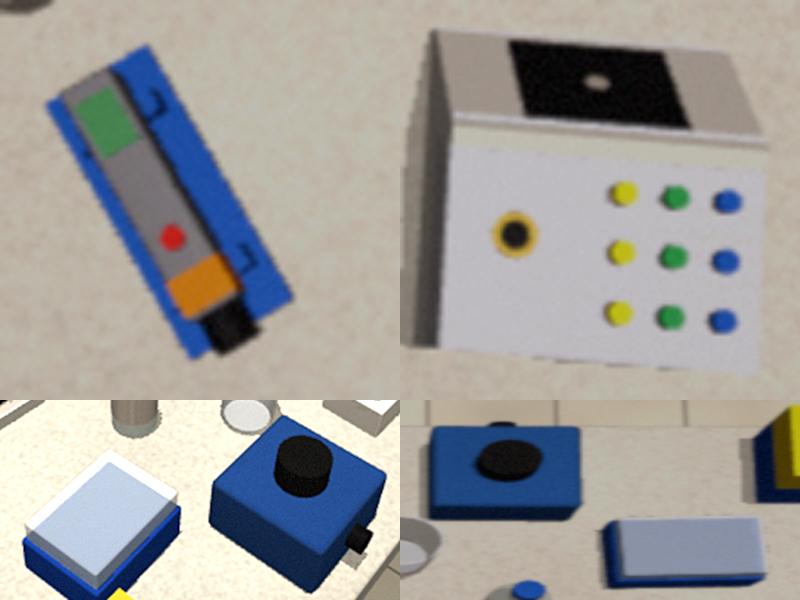

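```bash
python3 - <<'E'
from h import *
g=load('top0'); sg=load('scene0')
b=lambda x,y:(395+(x-400)/3.636,250+y/3.636)
P=[ray(g,b(*q),.11) for q in [(624,193),(728,202),(620,313),(722,322)]]
v=(P[1]-P[0]+P[3]-P[2])[:2]; print('heater yaw from -y dir', np.degrees(np.arctan2(v[1],v[0]))+90)
w=(P[0]-P[2]+P[1]-P[3])[:2]; print('from x dir',np.degrees(np.arctan2(w[1],w[0])))
well=ray(g,b(515,234),.1); print('well',well.round(4)); 
a=np.radians(-4.6);R=np.array([[np.cos(a),-np.sin(a)],[np.sin(a),np.cos(a)]])
print('target via well',(well[:2]+R@[.085,-.045]).round(4),'via dot',ray(g,b(598,82),.065).round(4))
d=lambda x,y:(165+x/4,260+y/4)
for q in [(48,103),(150,45),(292,298),(192,358)]: print('dock corner',ray(g,d(*q),.006).round(4))
print('bar',[ray(g,d(*q),.052).round(4).tolist() for q in [(62,92),(110,65),(240,290),(178,318)]])
p=tri([g,sg],[(171,132),(527,184)]); print('box corner',p.round(4),proj(g,p),proj(sg,p))
print([ray(g,q,p[2]).round(3).tolist() for q in [(60,133),(171,132),(170,66),(125,100)]])
E
```

```text
heater yaw from -y dir -4.3463745963248215
from x dir -3.9538237745137534
well [ 0.4432 -0.195   0.1   ]
target via well [ 0.5243 -0.2466] via dot [ 0.5246 -0.2462  0.065 ]
dock corner [0.4984 0.2915 0.006 ]
dock corner [0.5284 0.2407 0.006 ]
dock corner [0.4022 0.1648 0.006 ]
dock corner [0.372  0.2139 0.006 ]
bar [[0.5003, 0.2741, 0.052], [0.5138, 0.2511, 0.052], [0.4058, 0.1841, 0.052], [0.3921, 0.2135, 0.052]]
box corner [0.7746 0.2817 0.1683] [168.49237086 127.90362403] [522.05760714 185.15200619]
[[0.764, 0.481, 0.168], [0.767, 0.277, 0.168], [0.894, 0.284, 0.168], [0.828, 0.365, 0.168]]
```

Emit:
carry_out --plan "50 40 0 0;50 40 0 0;50 40 0 0;50 40 0 0;50 40 0 0;50 40 0 0;50 40 0 0;20 50 0 0;0 50 0 0;0 50 0 0;0 50 0 0;0 50 0 0;0 50 0 0;0 50 0 0;0 50 0 0.09;-30 50 0 0.1;-40 50 0 0;-40 50 0 0;-20 50 0 0;-20 35 0 0" --gripper -1

```text
time_s: 2.6
tool_pos: [0.4416, 0.2203, 0.2187]
tool_rot: [[0.871, 0.491, 0.0], [0.491, -0.871, 0.0], [0.0, -0.0, -1.0]]
contact_force: [0.5, -0.8, 0.4]
grip_width: 0.0929
```

Emit:
carry_out --plan "8.7 7.4 0 0.031;0 0 -40 0;0 0 -40 0;0 0 -40 0;0 0 -30 0;0 0 -25 0;0 0 -15 0;0 0 -8 0;0 0 0 0;0 0 0 0"

```text
time_s: 3.85
tool_pos: [0.4519, 0.2257, 0.0213]
tool_rot: [[0.856, 0.517, 0.001], [0.517, -0.856, 0.001], [0.001, 0.0, -1.0]]
contact_force: [-0.2, -0.0, -0.4]
grip_width: 0.093
```

Emit:
carry_out --plan "0 0 0 0;0 0 0 0;0 0 0 0;0 0 0 0;0 0 0 0;0 0 0 0;0 0 0 0;0 0 0 0" --gripper 1

```text
time_s: 4.85
tool_pos: [0.4515, 0.2256, 0.0206]
tool_rot: [[0.856, 0.517, -0.0], [0.517, -0.856, 0.0], [-0.0, -0.0, -1.0]]
contact_force: [-1.4, -0.2, -1.1]
grip_width: 0.0277
```

Emit:
carry_out --plan "0 0 8 0;0 0 20 0;0 0 35 0;0 0 40 0;0 0 40 0;0 0 40 0;0 0 22 0;30 8 0 -0.068;35 10 0 -0.068;40 12 0 -0.068;40 12 0 -0.068;40 12 0 -0.068;35 12 0 -0.068;30 8 0 -0.068;23 5 0 -0.069;0 0 0 0;0 0 0 0"

```text
time_s: 6.98
tool_pos: [0.7234, 0.3042, 0.2255]
tool_rot: [[1.0, -0.001, -0.001], [-0.001, -1.0, -0.0], [-0.001, 0.0, -1.0]]
contact_force: [-0.7, 0.5, -1.3]
grip_width: 0.0278
```

```bash
python3 - <<'E'
from h import *
g=save('scene','s1'); t=save('top','t1')
a=cv2.resize(g['img'][60:300,400:640,::-1],(400,400)); b=cv2.resize(t['img'][40:300,30:290,::-1],(400,400))
cv2.imwrite('pics/c2.png',cv2.convertScaleAbs(np.hstack([a,b]),alpha=1.5)); print(readout.state()['tool_pos'],readout.state()['contact_force'])
E
```

```text
[0.72354292 0.30431284 0.22591136] [-0.20706767  0.60564256 -2.04793518]
```

View pics/c2.png

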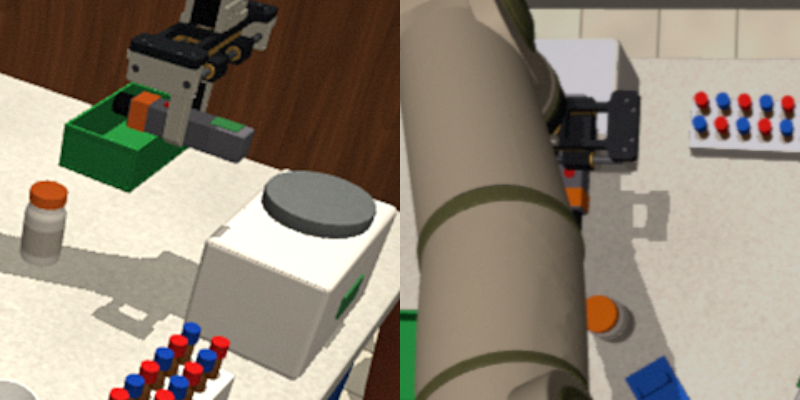

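```bash
python3 - <<'E'
from h import *
g=load('top0'); sg=load('scene0')
im=sg['img']; 
for s in [(523,199),(523,194),(525,202)]:
  for t in [(171,132),(173,135)]:
    p=tri([g,sg],[t,s]); print(s,t,p.round(4),(proj(g,p)-t).round(1),(proj(sg,p)-s).round(1))
print('tail pred',proj(load('s1'),[.793,.304,.226]))
c=cv2.resize(sg['img'][160:290,500:640,::-1],(560,520),interpolation=cv2.INTER_CUBIC)
d=cv2.resize(g['img'][55:150,50:190,::-1],(560,380),interpolation=cv2.INTER_CUBIC)[:,200:]
o=np.zeros((520,800,3),np.uint8);o[:, :560]=c; o[:380,440:]=d; cv2.imwrite('pics/c3.png',cv2.convertScaleAbs(o,alpha=1.5))
E
```

```text
(523, 199) (171, 132) [0.7791 0.2858 0.1384] [-0.7 -1.1] [-1.3  0.3]
(523, 199) (173, 135) [0.7766 0.2839 0.1373] [-1.6 -2.6] [-3.2  0.7]
(523, 194) (171, 132) [0.7765 0.2837 0.1486] [-1.  -1.6] [-1.9  0.4]
(523, 194) (173, 135) [0.7741 0.2819 0.1475] [-1.9 -3.1] [-3.8  0.9]
(525, 202) (171, 132) [0.7823 0.288  0.1319] [-1.  -1.6] [-1.9  0.4]
(525, 202) (173, 135) [0.7798 0.2862 0.1308] [-1.9 -3.1] [-3.8  0.9]
tail pred [545.31517512 155.31103372]
```

View pics/c3.png

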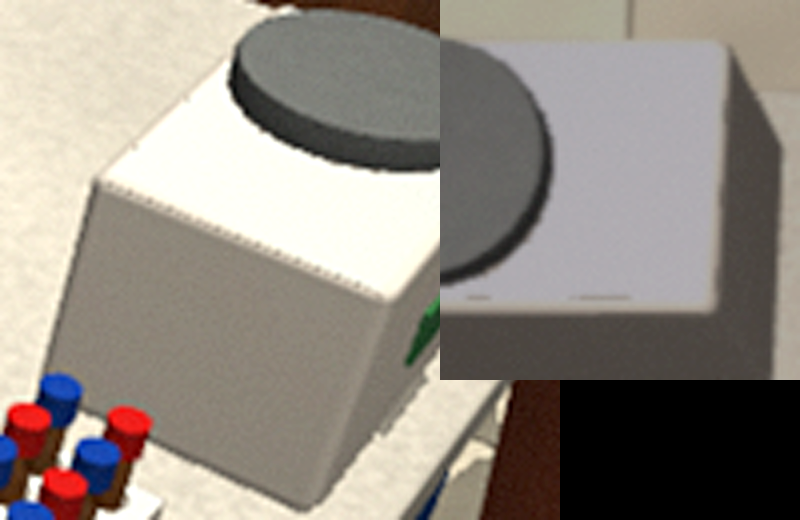

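Emit:
carry_out --plan "15 8 -20 0;0 0 -30 0;0 0 -30 0;0 0 -12 0;0 0 -6 0;0 0 -5 0;0 0 -5 0;0 0 -5 0;0 0 0 0"

```text
time_s: 8.2
tool_pos: [0.7394, 0.3129, 0.1152]
tool_rot: [[1.0, -0.002, 0.001], [-0.002, -1.0, 0.001], [0.001, -0.001, -1.0]]
contact_force: [-5.4, -1.4, 5.1]
grip_width: 0.0279
```

```bash
python3 - <<'E'
from h import *
g=load('top0'); sg=load('scene0')
p=tri([g,sg],[(168.8,132),(523.8,205.5)]); print(p.round(4),proj(g,p),proj(sg,p))
print(readout.state()['contact_force'],readout.state()['torque'])
E
```

```text
[0.7828 0.2929 0.1229] [168.60231811 131.68896341] [523.41842643 205.58857268]
[-5.38147161 -1.44977789  5.11729569] [-0.17364626  0.77306874 -0.01872296]
```

Emit:
carry_out --plan "0 0 -4 0;0 0 -4 0;0 0 -4 0;0 0 -4 0;0 0 -4 0;0 0 -4 0;0 0 0 0;0 0 0 0"

```text
time_s: 9.2
tool_pos: [0.7411, 0.3131, 0.0921]
tool_rot: [[1.0, -0.002, 0.004], [-0.002, -1.0, 0.002], [0.004, -0.002, -1.0]]
contact_force: [-1.9, -0.6, 7.0]
grip_width: 0.0281
```

```bash
python3 - <<'E'
from h import *
g=save('scene','s2')
a=cv2.resize(g['img'][120:300,440:640,::-1],(800,600)[:2])
cv2.imwrite('pics/c4.png',cv2.convertScaleAbs(a,alpha=1.5))
E
```

```text
(no output)
```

View pics/c4.png

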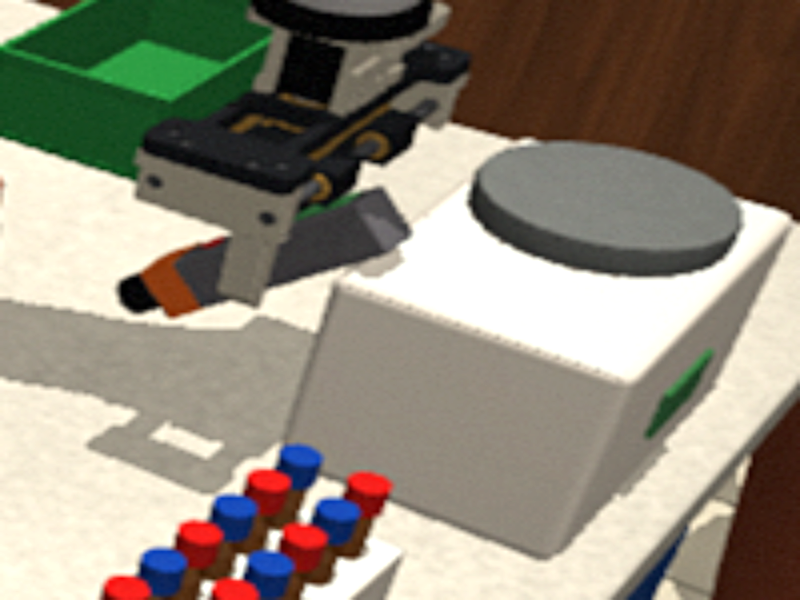

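```bash
python3 - <<'E'
from h import *
g=load('s2'); K,R,t=cam(g); c=-R.T@t
px=lambda x,y:(440+x/4,120+y/3.333)
def ry(uv,y):
    d=R.T@np.linalg.solve(K,[uv[0],uv[1],1.]); return c+d*(y-c[1])/d[1]
# side face y=.299 : bottom edge near orange front (188,316)->..., top edge; tail near face bottom (408,232) top (380,188)?
for n,q,y in [('nose end',(122,291),.301),('orange bottom front',(172,316),.299),('bottom tail',(408,232),.299),('tail top near',(360,195),.299),('orange top front?',(150,268),.299)]:
    print(n,ry(px(*q),y).round(4))
for th in (30,35,40,45):
    a=np.radians(th);u=np.array([-np.cos(a),0,-np.sin(a)]);w=np.array([-np.sin(a),0,np.cos(a)]);p0=np.array([.7411,.3131,.1085])
    f=lambda x,y,z:(lambda q:(np.round((q[0]-440)*4),np.round((q[1]-120)*3.333)))(proj(g,p0+u*x+w*(z-.0165)+np.array([0,y,0])))
    print(th,[f(.08,0,.017),f(.06,-.014,0),f(-.07,-.014,0),f(-.07,-.014,.032)])
E
```

```text
nose end [0.6793 0.301  0.0679]
orange bottom front [0.7089 0.299  0.0646]
bottom tail [0.8053 0.299  0.1641]
tail top near [0.7796 0.299  0.1764]
orange top front? [0.6915 0.299  0.0907]
30 [(np.float64(121.0), np.float64(276.0)), (np.float64(151.0), np.float64(309.0)), (np.float64(399.0), np.float64(290.0)), (np.float64(380.0), np.float64(236.0))]
35 [(np.float64(125.0), np.float64(287.0)), (np.float64(157.0), np.float64(317.0)), (np.float64(398.0), np.float64(279.0)), (np.float64(373.0), np.float64(226.0))]
40 [(np.float64(131.0), np.float64(297.0)), (np.float64(164.0), np.float64(324.0)), (np.float64(395.0), np.float64(269.0)), (np.float64(365.0), np.float64(216.0))]
45 [(np.float64(137.0), np.float64(307.0)), (np.float64(171.0), np.float64(331.0)), (np.float64(392.0), np.float64(258.0)), (np.float64(356.0), np.float64(207.0))]
```

Emit:
carry_out --plan "0 0 20 0;0 0 35 0;0 0 40 0;0 0 40 0;0 0 33 0;0 -18 0 0;-5 -30 0 0;-8 -40 0 -0.01;-8 -45 0 -0.01;-9 -45 0 -0.01;-9 -45 0 -0.01;-9 -45 0 -0.01;-9 -45 0 -0.01;-9 -45 0 -0.013;-9 -45 0 0;-9 -45 0 0;-8 -45 0 0;-8 -40 0 0;-4 -35 0 0;0 0 0 0"

```text
time_s: 11.75
tool_pos: [0.633, -0.2604, 0.2562]
tool_rot: [[0.997, -0.081, -0.002], [-0.081, -0.997, -0.002], [-0.001, 0.002, -1.0]]
contact_force: [0.6, 0.1, -1.5]
grip_width: 0.0276
```

```bash
python3 - <<'E'
from h import *
g=save('scene','s3'); print(readout.state()['tool_pos'])
a=cv2.resize(g['img'][170:470,60:460,::-1],(800,600),interpolation=cv2.INTER_CUBIC)
cv2.imwrite('pics/c5.png',cv2.convertScaleAbs(a,alpha=1.5))
E
```

```text
[ 0.63383344 -0.25772712  0.25616755]
```

View pics/c5.png

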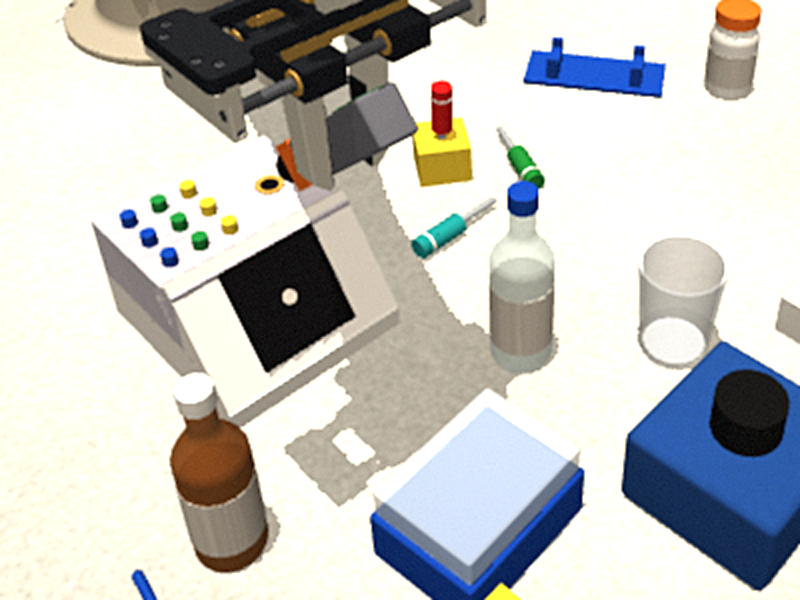

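```bash
python3 - <<'E'
from h import *
g=load('s3'); im=cv2.convertScaleAbs(cv2.resize(g['img'][200:300,180:300,::-1],(720,600),interpolation=cv2.INTER_CUBIC),alpha=1.5)
cv2.imwrite('pics/c6.png',im)
p0=np.array([.6338,-.2577,.2562+.019]); y=np.radians(180-4.6)
for th in (35,40,45,50):
    a=np.radians(th);h=np.array([np.cos(y),np.sin(y),0]);u=h*np.cos(a)-[0,0,np.sin(a)];w=h*np.sin(a)+[0,0,np.cos(a)];v=np.cross(w,u)
    f=lambda x,yy,z:tuple(((proj(g,p0+u*x+w*(z-.0196)+v*yy)-[180,200])*6).round().astype(int).tolist())
    print(th,[f(-.07,s,z) for s,z in((-.014,0),(.014,0),(.014,.032),(-.014,.032))],f(.08,0,.017))
E
```

```text
35 [(592, 278), (475, 342), (403, 183), (523, 122)] (162, 293)
40 [(583, 247), (465, 311), (386, 154), (506, 93)] (177, 321)
45 [(572, 216), (453, 280), (367, 125), (488, 66)] (192, 349)
50 [(559, 185), (440, 248), (348, 98), (469, 39)] (208, 376)
```

View pics/c6.png

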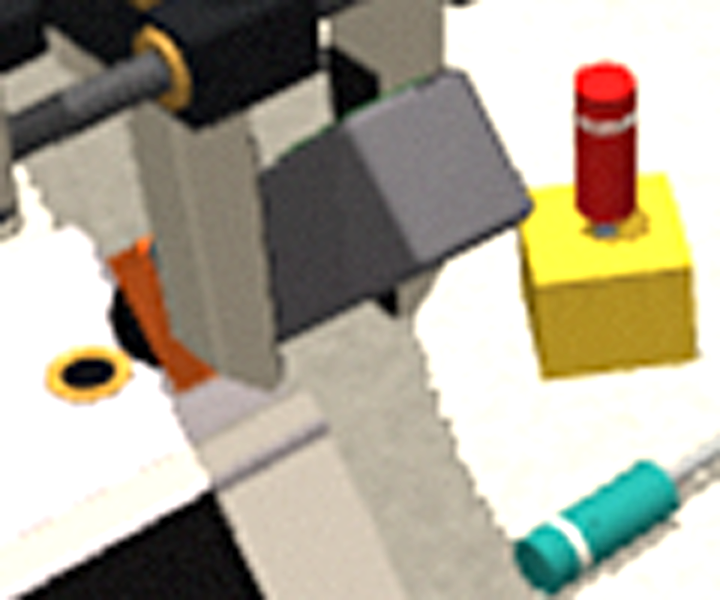

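```bash
python3 - <<'E'
from h import *
s=readout.state(); print(s['tool_pos'],s['tool_rot'].round(3).tolist())
g=load('s3')
f=lambda p:((proj(g,p)-[180,200])*6).round()
print('well',f([.4432,-.195,.1]),'obs 89,372')
print('dot',proj(g,[.5245,-.2464,.065]),'obs',(60+290/2,170+296/2))
W=load('top0'); print('probe top tri',tri([W,g],[(320,314),(180+605/6,200+80/6)]))
h=save('wrist','w3'); cv2.imwrite('pics/w3.png',h['img'][:,:,::-1])
E
```

```text
[ 0.63383344 -0.25772712  0.25616755] [[0.997, -0.079, -0.001], [-0.079, -0.997, -0.0], [-0.001, 0.0, -1.0]]
well [ 80. 370.] obs 89,372
dot [202.87246534 317.48970887] obs (205.0, 318.0)
probe top tri [0.44330107 0.00321786 0.09465457]
```

View pics/w3.png

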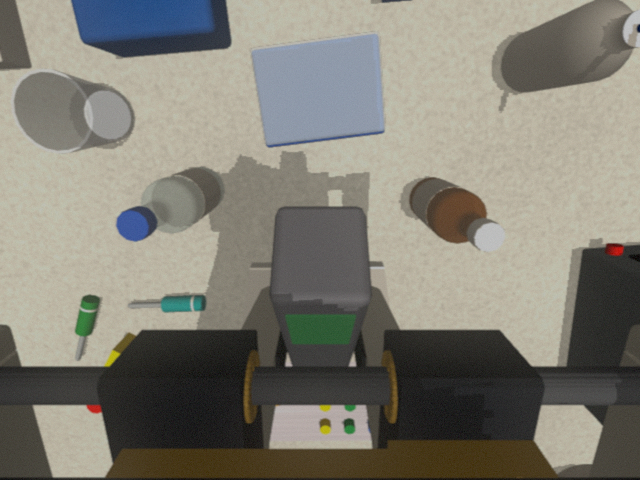

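```bash
python3 - <<'E'
from h import *
s=load('s3');w=load('w3')
S=[(530,210),(418,268),(342,122),(455,68)];Wp=[(275,210),(366,210),(368,303),(273,300)]
P=[]
for a,b in zip(S,Wp):
    uv=(180+a[0]/6+1.0,200+a[1]/6-0.6)  # remove arm creep + well/dot bias
    p=tri([s,w],[uv,b]);P.append(p);print(p.round(4),(proj(s,p)-uv).round(1),(proj(w,p)-b).round(1))
P=np.array(P); up=(P[2]+P[3]-P[0]-P[1])/2; print('w',up,np.linalg.norm(up),'tilt from w',np.degrees(np.arctan2(-up[0],up[2])),'width',np.linalg.norm(P[0]-P[1]))
tool=np.array([.6338,-.2577,.2752]); d=P.mean(0)-tool; print('tail centre rel pivot',d)
for th in(38,40,42,44):
    a=np.radians(th);u=np.array([-np.cos(a),0,-np.sin(a)]);ww=np.array([-np.sin(a),0,np.cos(a)]);print(th,'u',d@u,'w',d@ww)
# wrist calibration check
print('dot bias wrist: yellow caps',proj(w,[.0,0,0]), 'blue bottle cap',proj(w,[.655,-.123,.17]))
E
```

```text
[ 0.691  -0.2488  0.3096] [1.6 0. ] [4.4 3.5]
[ 0.6894 -0.2766  0.3106] [0.9 0.2] [2.2 2.4]
[ 0.6677 -0.2737  0.3311] [0.8 0.4] [2.  3.2]
[ 0.671  -0.248   0.3318] [1.1 0.3] [3.1 3.6]
w [-0.02086595  0.00187513  0.02129342] 0.02987162113579698 tilt from w 44.41907201652363 width 0.027893264348196938
tail centre rel pivot [ 0.0459775  -0.00407577  0.04556964]
38 u -0.06428623529283993 w 0.007602790309726732
40 u -0.06451240741059959 w 0.005354601638671897
42 u -0.064659981097304 w 0.003099889210333495
44 u -0.0647287765571479 w 0.0008414000444936301
dot bias wrist: yellow caps [199.28838632 579.25460619] blue bottle cap [131.86300182 231.65293053]
```

Emit:
carry_out --plan "4.5 2.4 -15 0;0 0 -20 0;0 0 -20 0;0 0 -20 0;0 0 -15 0;0 0 -10 0;0 0 -5 0;0 0 -3 0;0 0 0 0;0 0 0 0;0 0 0 0;0 0 0 0"

```text
time_s: 13.35
tool_pos: [0.6401, -0.2531, 0.1488]
tool_rot: [[0.997, -0.075, 0.0], [-0.075, -0.997, -0.0], [0.0, 0.0, -1.0]]
contact_force: [0.1, 1.1, -1.1]
grip_width: 0.0279
```

```bash
python3 - <<'E'
from h import *
g=save('scene','s4'); t=save('top','t4'); print(readout.state()['tool_pos'],readout.state()['contact_force'])
a=cv2.resize(g['img'][200:400,100:300,::-1],(600,600),interpolation=cv2.INTER_CUBIC)
cv2.imwrite('pics/c7.png',cv2.convertScaleAbs(a,alpha=1.6))
y=np.radians(175.5);th=np.radians(43);h=np.array([np.cos(y),np.sin(y),0]);u=h*np.cos(th)-[0,0,np.sin(th)]
N=readout.state()['tool_pos']+[0,0,.019]+h*.0644-[0,0,.056]
f=lambda p:((proj(g,p)-[100,200])*3).round()
print('nose pred',N,f(N),'target',f([.5245,-.2464,.065]),'aim',f(N+.068*u))
E
```

```text
[ 0.64006825 -0.25310958  0.14872335] [ 0.33235818 -0.78157616 -1.92763972]
nose pred [ 0.57586677 -0.24805682  0.11172335] [363. 336.] target [309. 352.] aim [314. 351.]
```

View pics/c7.png

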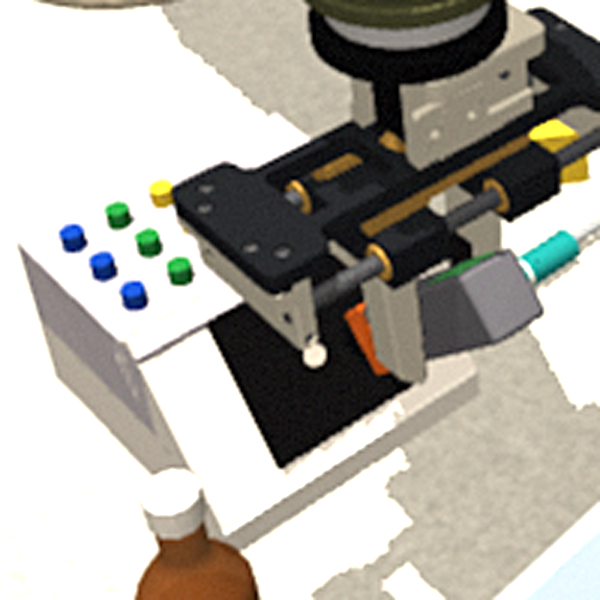

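Emit:
carry_out --plan "0 0 0 0;0 0 0 0;0 0 0 0;0 0 0 0;0 0 0 0;0 0 0 0;0 0 0 0;0 0 0 0;0 0 0 0;0 0 0 0;0 0 0 0;0 0 0 0;0 0 0 0;0 0 0 0;0 0 0 0;0 0 0 0;0 0 0 0;0 0 0 0;0 0 0 0;0 0 0 0"

```text
time_s: 15.95
tool_pos: [0.64, -0.2531, 0.1486]
tool_rot: [[0.997, -0.075, -0.0], [-0.075, -0.997, -0.0], [-0.0, 0.0, -1.0]]
contact_force: [-0.1, -0.7, -1.6]
grip_width: 0.0278
```

```bash
python3 - <<'E'
from h import *
g=load('s4'); im=cv2.cvtColor(g['img'],cv2.COLOR_RGB2HSV)
m=cv2.inRange(im[200:400,100:300],(3,150,60),(18,255,255)); m[:, :105]=0; m[:80]=0
ys,xs=np.where(m); print('orange px', xs.min()*3,xs.max()*3,ys.min()*3,ys.max()*3)
T=np.array([.6401,-.2531,.1678])
y=np.radians(175.7);h=np.array([np.cos(y),np.sin(y),0])
B=np.array([5,2.5])
for th in(35,40,43,46):
    a=np.radians(th);u=h*np.cos(a)-[0,0,np.sin(a)];w=h*np.sin(a)+[0,0,np.cos(a)];v=np.cross(w,u)
    f=lambda x,yy,z:(((proj(g,T+u*(x)+w*(z)+v*yy)-[100,200])*3)+B).round().astype(int).tolist()
    # bar shifted +5 along u, centre +1.5 along w
    print(th,'near front edge bot/top',f(.065,.014,-.0145),f(.065,.014,.0175),'tail',[f(-.065,s,z) for s,z in((-.014,-.0145),(.014,-.0145),(.014,.0175),(-.014,.0175))])
print('tail obs (542,308)(485,342)(455,290)(515,255)')
E
```

```text
orange px 345 390 243 372
35 near front edge bot/top [367, 364] [338, 303] tail [[558, 336], [506, 370], [473, 300], [527, 268]]
40 near front edge bot/top [373, 375] [342, 314] tail [[554, 324], [501, 358], [466, 288], [519, 256]]
43 near front edge bot/top [377, 381] [344, 321] tail [[551, 317], [498, 350], [461, 281], [514, 249]]
46 near front edge bot/top [381, 387] [347, 328] tail [[548, 309], [495, 343], [456, 274], [509, 242]]
tail obs (542,308)(485,342)(455,290)(515,255)
```

Emit:
carry_out --plan "5 0 15 0;5 0 30 0;0 0 40 0;0 0 26 0;-10 20 0 0;-15 35 0 0.06;-18 40 0 0.07;-18 42 0 0.07;-18 45 0 0.07;-18 45 0 0.07;-18 45 0 0.07;-18 45 0 0.07;-18 45 0 0.07;-18 45 0 0.068;-17 42 0 0;-12.5 29.7 0 0;0 0 0 0;0 0 0 0"

```text
time_s: 18.2
tool_pos: [0.4521, 0.2252, 0.2603]
tool_rot: [[0.856, 0.516, 0.001], [0.516, -0.856, -0.0], [0.001, 0.001, -1.0]]
contact_force: [-1.0, -0.3, -1.0]
grip_width: 0.0279
```

Emit:
carry_out --plan "0 0 -30 0;0 0 -40 0;0 0 -40 0;0 0 -35 0;0 0 -20 0;0 0 -10 0;0 0 -5 0;0 0 -4 0;0 0 -4 0;0 0 -4 0;0 0 -4 0;0 0 -4 0;0 0 -4 0;0 0 -4 0;0 0 -4 0;0 0 0 0"

```text
time_s: 20.2
tool_pos: [0.4523, 0.226, 0.0479]
tool_rot: [[0.856, 0.517, 0.001], [0.517, -0.856, 0.001], [0.002, 0.0, -1.0]]
contact_force: [0.5, -0.1, 5.6]
grip_width: 0.0282
```

Levelling as planned (about 6 N); go on down gently.

Emit:
carry_out --plan "0 0 -3 0;0 0 -3 0;0 0 -3 0;0 0 -3 0;0 0 -3 0;0 0 -3 0;0 0 -2 0;0 0 -2 0;0 0 -2 0;0 0 0 0;0 0 0 0"

```text
time_s: 21.58
tool_pos: [0.4551, 0.2283, 0.0248]
tool_rot: [[0.856, 0.517, 0.007], [0.517, -0.856, 0.005], [0.008, -0.001, -1.0]]
contact_force: [6.2, 3.0, 10.8]
grip_width: 0.0279
```

```bash
python3 - <<'E'
from h import *
g=save('scene','s5')
a=cv2.resize(g['img'][150:230,280:430,::-1],(750,400),interpolation=cv2.INTER_CUBIC)
cv2.imwrite('pics/c8.png',cv2.convertScaleAbs(a,alpha=1.5))
E
```

```text
(no output)
```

View pics/c8.png

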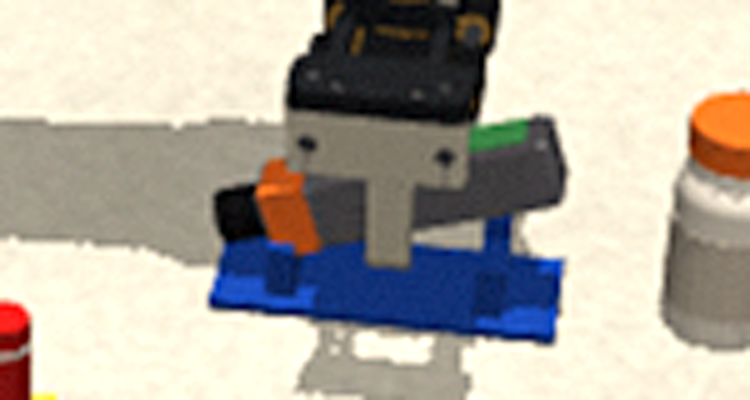

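Emit:
carry_out --plan "0 0 -2 0;0 0 -2 0;0 0 -2 0;0 0 -1 0;0 0 0 0;0 0 0 0"

```text
time_s: 22.38
tool_pos: [0.4531, 0.2268, 0.0172]
tool_rot: [[0.856, 0.517, 0.003], [0.517, -0.856, 0.002], [0.004, -0.0, -1.0]]
contact_force: [1.9, 1.6, 7.5]
grip_width: 0.028
```

```bash
python3 - <<'E'
from h import *
g=load('s5'); h=save('scene','s6')
def ends(g):
    im=cv2.cvtColor(g['img'],cv2.COLOR_RGB2HSV)
    o=cv2.inRange(im,(3,150,60),(16,255,255)); o[:150]=0;o[230:]=0;o[:,:310]=0;o[:,365:]=0
    r=cv2.inRange(im,(50,100,40),(75,255,255)); r[:170]=0;r[205:]=0;r[:,:365]=0;r[:,405:]=0
    out=[]
    for m in(o,r):
        y,x=np.where(m); out+= [x.mean().round(1),y.mean().round(1),x.min(),x.max(),y.min(),y.max(),len(x)]
    return out
for f in('scene0','s5','s6'): print(f,ends(load(f)))
E
```

```text
scene0 [np.float64(334.3), np.float64(189.9), np.int64(330), np.int64(340), np.int64(182), np.int64(200), 156, np.float64(378.0), np.float64(189.0), np.int64(372), np.int64(384), np.int64(187), np.int64(191), 56]
s5 [np.float64(336.7), np.float64(191.1), np.int64(331), np.int64(343), np.int64(182), np.int64(200), 148, np.float64(379.2), np.float64(176.7), np.int64(374), np.int64(385), np.int64(174), np.int64(179), 47]
s6 [np.float64(335.2), np.float64(191.5), np.int64(330), np.int64(341), np.int64(182), np.int64(200), 134, np.float64(378.6), np.float64(181.7), np.int64(373), np.int64(385), np.int64(180), np.int64(184), 55]
```

Emit:
carry_out --plan "0 0 -2 0;0 0 -2 0;0 0 -2 0;0 0 -1 0;0 0 0 0;0 0 0 0"

```text
time_s: 23.18
tool_pos: [0.4534, 0.227, 0.0102]
tool_rot: [[0.856, 0.517, 0.003], [0.517, -0.856, 0.002], [0.004, -0.0, -1.0]]
contact_force: [2.6, 1.0, 5.9]
grip_width: 0.028
```

```bash
cat >> h.py <<'E'
def ends(g):
    im=cv2.cvtColor(g['img'],cv2.COLOR_RGB2HSV)
    o=cv2.inRange(im,(3,150,60),(16,255,255)); o[:150]=0;o[230:]=0;o[:,:310]=0;o[:,365:]=0
    r=cv2.inRange(im,(50,100,40),(75,255,255)); r[:170]=0;r[205:]=0;r[:,:365]=0;r[:,405:]=0
    return [f(v) for m in(o,r) for v in np.where(m)[::-1] for f in (lambda a:float(a.mean().round(1)),lambda a:int(a.min()),lambda a:int(a.max()))]
E
python3 -c "
from h import *
print(ends(load('scene0')));print(ends(save('scene','s7')))"
```

```text
[334.3, 330, 340, 189.9, 182, 200, 378.0, 372, 384, 189.0, 187, 191]
[334.9, 331, 340, 192.0, 182, 201, 378.9, 373, 386, 186.3, 184, 188]
```

Emit:
carry_out --plan "0 0 -1 0;0 0 -1 0;0 0 0 0;0 0 0 0"

```text
time_s: 23.72
tool_pos: [0.4537, 0.2272, 0.0083]
tool_rot: [[0.856, 0.517, 0.004], [0.517, -0.856, 0.003], [0.005, -0.0, -1.0]]
contact_force: [3.7, 2.7, 7.0]
grip_width: 0.0276
```

Emit:
carry_out --plan "0 0 0 0;0 0 0 0;0 0 0 0;0 0 0 0;0 0 0 0;0 0 0 0" --gripper -1

```text
time_s: 24.48
tool_pos: [0.4515, 0.2256, 0.0076]
tool_rot: [[0.856, 0.517, -0.0], [0.517, -0.856, -0.0], [-0.0, 0.0, -1.0]]
contact_force: [0.1, -0.4, -0.4]
grip_width: 0.0832
```

Emit:
carry_out --plan "0 0 8 0;0 0 20 0;0 0 40 0;0 0 50 0;0 0 50 0;0 0 40 0;20 -30 0 0;20 -40 0 0;15 -45 0 0;0 0 0 0"

```text
time_s: 25.72
tool_pos: [0.5071, 0.1067, 0.216]
tool_rot: [[0.859, 0.511, 0.0], [0.511, -0.859, -0.001], [-0.0, 0.001, -1.0]]
contact_force: [-0.6, -0.1, 0.4]
grip_width: 0.0932
```

```bash
python3 -c "
from h import *
print(ends(load('scene0')));g=save('scene','s8');t=save('top','t8');print(ends(g))
a=cv2.resize(g['img'][150:270,255:435,::-1],(540,360),interpolation=cv2.INTER_CUBIC)
b=cv2.resize(t['img'][260:360,165:265,::-1],(360,360),interpolation=cv2.INTER_CUBIC)[:,:260]
cv2.imwrite('pics/c9.png',cv2.convertScaleAbs(np.hstack([a,b]),alpha=1.5))
for f in ('top0','t8'):
  q=load(f); m=cv2.cvtColor(q['img'],cv2.COLOR_RGB2HSV)[260:360,165:265]
  for lo,hi in(((3,150,60),(16,255,255)),((50,80,40),(75,255,255))): print(f,np.array(np.where(cv2.inRange(m,lo,hi))).mean(1).round(1))
"
```

```text
[334.3, 330, 340, 189.9, 182, 200, 378.0, 372, 384, 189.0, 187, 191]
[336.7, 332, 342, 190.5, 182, 201, 380.3, 374, 387, 189.9, 188, 192]
top0 [70.9 49.8]
top0 [30.1 26.2]
t8 [nan nan]
t8 [29.1 22.8]<string>:9: RuntimeWarning: Mean of empty slice.
  ret = um.true_divide(
```

View pics/c9.png

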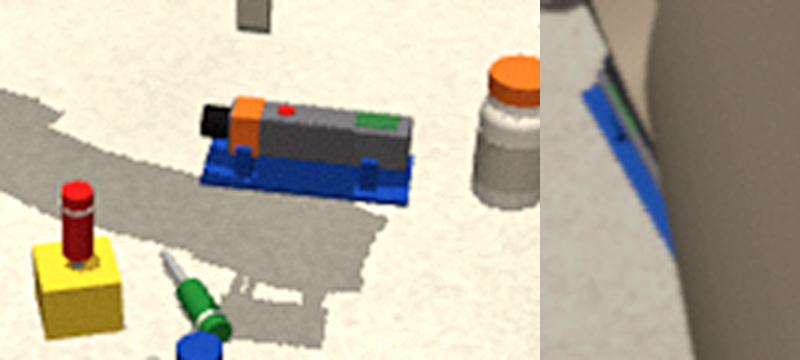

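```bash
python3 - <<'E'
from h import *
W=load('top0');S=load('scene0')
def cen(g,lo,hi,box):
    x0,x1,y0,y1=box; m=cv2.inRange(cv2.cvtColor(g['img'],cv2.COLOR_RGB2HSV)[y0:y1,x0:x1],lo,hi); y,x=np.where(m); return (x.mean()+x0,y.mean()+y0),(x.min()+x0,x.max()+x0,y.min()+y0,y.max()+y0,len(x)),m
c,b,_=cen(W,(0,150,90),(4,255,255),(300,345,295,335)); print('top red',c,b)
p=ray(W,c,.099);print(p)
c2,b2,_=cen(S,(0,150,60),(4,255,255),(260,300,200,240)); print('scene red',c2,b2)
print('tri centre', tri([W,S],[c,c2]))
cy,by,m=cen(W,(24,120,60),(34,255,255),(298,342,292,338)); 
yy,xx=np.where(m); r=cv2.minAreaRect(np.c_[xx,yy].astype(np.float32)+[298,292]) if 0 else cv2.minAreaRect((np.c_[xx,yy]+np.array([298,292])).astype(np.float32)); print(r, 'block top centre',ray(W,r[0],.04))
cw,bw,_=cen(W,(15,110,60),(24,255,255),(412,440,300,328)); print('brass',cw,bw,ray(W,cw,.1))
cs,bs,_=cen(S,(15,110,60),(24,255,255),(180,210,253,272)); print('brass scene',cs,bs); print('well tri',tri([W,S],[((bw[0]+bw[1])/2,(bw[2]+bw[3])/2),((bs[0]+bs[1])/2,(bs[2]+bs[3])/2)]))
print(readout.state()['joints'].round(1))
E
```

```text
top red (np.float64(319.30645161290323), np.float64(314.1774193548387)) (np.int64(315), np.int64(323), np.int64(310), np.int64(318), 62)
[0.44131338 0.00290966 0.099     ]
scene red (np.float64(279.3152173913044), np.float64(221.77717391304347)) (np.int64(275), np.int64(284), np.int64(210), np.int64(236), 184)
tri centre [0.44203756 0.00279701 0.07525365]
((319.24005126953125, 315.17999267578125), (25.399999618530273, 25.60000228881836), 36.86989974975586) block top centre [0.44130282 0.00288536 0.04      ]
brass (np.float64(426.29411764705884), np.float64(314.29411764705884)) (np.int64(421), np.int64(432), np.int64(309), np.int64(320), 68) [ 0.44326867 -0.19435189  0.1       ]
brass scene (np.float64(194.24242424242425), np.float64(261.95454545454544)) (np.int64(188), np.int64(201), np.int64(258), np.int64(266), 66)
well tri [ 0.44346613 -0.19423473  0.0988174 ]
[-10.3  20.8 -10.9 118.2   5.8  41.5 -83.9]
```

Emit:
carry_out --plan "0 -10 0 0.1;-10 -25 0 0.1;-20 -30 0 0.1;-20 -25 0 0.1;-15.6 -13.7 0 0.106;0 0 -30 0;0 0 -20 0;0 0 0 0;0 0 0 0"

```text
time_s: 26.95
tool_pos: [0.4412, 0.0079, 0.1662]
tool_rot: [[0.497, 0.868, 0.0], [0.868, -0.497, 0.0], [0.0, 0.0, -1.0]]
contact_force: [-0.2, -0.0, 0.6]
grip_width: 0.0929
```

```bash
python3 - <<'E'
from h import *
s=readout.state();print(s['tool_pos'],s['tool_rot'].round(3)[:,1],s['joints'].round(1))
g=save('wrist','w4');hs=cv2.cvtColor(g['img'],cv2.COLOR_RGB2HSV)
for n,lo,hi in(('red',(0,150,60),(4,255,255)),('yellow',(24,120,60),(34,255,255))):
    m=cv2.inRange(hs,lo,hi); k,l,st,c=cv2.connectedComponentsWithStats(m)
    for i in range(1,k):
        if st[i,4]>80: print(n,st[i].tolist(),c[i].round(1),ray(g,c[i],.099 if n=='red' else .04).round(4))
print('proj handle top pred',proj(g,[.4415,.003,.099]),'TCP',proj(g,s['tool_pos']))
E
```

```text
[0.4411788  0.00788705 0.16624133] [ 0.868 -0.497  0.   ] [  4.4  20.7 -16.6 130.   11.5  30.6 -50.9]
red [320, 243, 26, 26, 437] [332.8 256.1] [0.4481 0.0024 0.099 ]
yellow [295, 195, 65, 71, 2284] [325.  226.2] [0.4467 0.0091 0.04  ]
proj handle top pred [323.97233284 259.96752964] TCP [319.97769762 299.04958219]
```

```bash
python3 - <<'E'
from h import *
g=load('w4');K,R,t=cam(g);print('cam',(-R.T@t).round(3),'axis',R[2].round(3),'f',K[0,0])
hs=cv2.cvtColor(g['img'],cv2.COLOR_RGB2HSV)
m=cv2.inRange(hs,(22,100,40),(34,255,255)); m[:150]=0;m[300:]=0;m[:,:260]=0;m[:,400:]=0
y,x=np.where(m); r=cv2.minAreaRect(np.c_[x,y].astype(np.float32)); print('rect',r,ray(g,r[0],.04).round(4)); 
print([ray(g,q,.04).round(4).tolist() for q in cv2.boxPoints(r)])
W=load('top0')
sub=g['img'][238:276:3,312:354:3]; print('R channel');print(sub[:,:,0]); 
S=load('scene0')
print('scene/wrist tri of handle top', tri([S,g],[(279.3,212.5),(332.8,256.1)]))
E
```

```text
cam [0.482 0.079 0.332] axis [-0.145 -0.253 -0.956] f 364.65498840656824
rect ((326.93902587890625, 229.54876708984375), (61.39993667602539, 66.25892639160156), 6.34019136428833) [0.4467 0.0059 0.04  ]
[[0.4085, -0.0023, 0.04], [0.4429, 0.0431, 0.04], [0.483, 0.0137, 0.04], [0.4507, -0.0337, 0.04]]
R channel
[[136 134  72  74  78  89  98  97  90  80 119 140 135 137]
 [136 135  78  76  91  84  80  75  76  93 102 138 136 135]
 [135 135  79 103  79  90 117 120 116 100  82 138 159 148]
 [141 138  94  77 112 124 124 123 123 126 113 116 164 158]
 [161 163 122 108 122 120 127 124 118 124 125 118 159 161]
 [163 161 114 119 126 125 117 116 123 123 122 117 157 164]
 [160 161 129 123 122 124 125 124 123 122 121 120 145 160]
 [163 161 150 123 122 122 126 122 123 125 122 125 158 160]
 [159 164 164 120 124 123 122 121 124 119 126 131 162 161]
 [163 163 161 148 121 123 123 122 122 120 128 156 167 158]
 [158 161 163 164 160 132 119 124 124 130 160 160 161 163]
 [160 160 161 156 161 160 162 158 159 161 162 161 159 157]
 [165 164 162 164 163 164 163 161 162 162 162 159 160 159]]
scene/wrist tri of handle top [0.44667722 0.00128978 0.09860612]
```

Emit:
carry_out --plan "0 -2 0 0.15;0 -2 0 0.15;0 -1 0 0.15;0 0 0 0.15;0 0 0 0.15;0 0 0 0;0 0 0 0"

```text
time_s: 27.88
tool_pos: [0.4411, 0.0019, 0.166]
tool_rot: [[-0.223, 0.975, 0.001], [0.975, 0.223, -0.0], [-0.0, 0.001, -1.0]]
contact_force: [0.3, 0.1, -0.5]
grip_width: 0.0931
```

```bash
python3 - <<'E'
from h import *
g=save('wrist','w5');t=save('top','t9');s=save('scene','s9');print(readout.state()['tool_pos'],readout.state()['joints'].round(1))
def red(g,box=None,smin=60):
    m=cv2.inRange(cv2.cvtColor(g['img'],cv2.COLOR_RGB2HSV),(0,150,60),(4,255,255)); k,l,st,c=cv2.connectedComponentsWithStats(m)
    return [(st[i].tolist(),c[i].round(1)) for i in range(1,k) if st[i,4]>smin]
K,R,tt=cam(g);print('cam',(-R.T@tt).round(3))
for st,c in red(g,smin=200): print(st,c,ray(g,c,.099).round(4))
S=load('scene0'); im=S['img'][200:245,265:295,0]; print(im[5:40:1,14])
for v in(211,212,213): print('scene ray',v,ray(S,(279.5,v),.099).round(4))
m=cv2.inRange(cv2.cvtColor(S['img'],cv2.COLOR_RGB2HSV)[225:270,260:302],(24,120,60),(34,255,255)); y,x=np.where(m)
h=cv2.convexHull((np.c_[x,y]+np.array([260,225])).astype(np.int32)); print(cv2.approxPolyDP(h,2,True).reshape(-1,2).tolist())
E
```

```text
[0.44101304 0.00202486 0.16578448] [ 14.3  22.1 -28.8 129.5  19.7  32.5 -16.5]
cam [0.423 0.082 0.332]
[316, 242, 26, 26, 450] [328.9 254.9] [0.4477 0.0026 0.099 ]
[165 168 167 169 164 161 162 162 166 167 128  73  81  81  99 109  90  76
  80  80  80  80  82  81  84  82  84  83  84  83  82  78  61  45  80]
scene ray 211 [0.4421 0.0042 0.099 ]
scene ray 212 [0.4444 0.0019 0.099 ]
scene ray 213 [ 4.467e-01 -4.000e-04  9.900e-02]
[[291, 259], [270, 257], [266, 232], [291, 230], [295, 253]]
```

Emit:
carry_out --plan "6.9 0.5 0 0;0 0 -30 0;0 0 -30 0;0 0 -25 0;0 0 -15 0;0 0 -8 0;0 0 0 0;0 0 0 0"

```text
time_s: 29.02
tool_pos: [0.4482, 0.0024, 0.0581]
tool_rot: [[-0.226, 0.974, 0.001], [0.974, 0.226, -0.0], [-0.0, 0.001, -1.0]]
contact_force: [0.8, -0.5, 0.2]
grip_width: 0.0928
```

Emit:
carry_out --plan "0 0 0 0;0 0 0 0;0 0 0 0;0 0 0 0;0 0 0 0;0 0 0 0;0 0 0 0;0 0 0 0" --gripper 1

```text
time_s: 30.02
tool_pos: [0.4458, 0.0018, 0.0573]
tool_rot: [[-0.226, 0.974, -0.004], [0.974, 0.226, -0.002], [-0.001, -0.004, -1.0]]
contact_force: [-6.0, 1.0, -0.6]
grip_width: 0.0199
```

Emit:
carry_out --plan "-1.5 0 0 0;-1.5 0 0 0;0 0 0 0;0 0 10 0;0 0 15 0;0 0 30 0;0 0 40 0;0 0 32 0;0 0 0 0;0 0 0 0"

```text
time_s: 31.28
tool_pos: [0.4446, 0.0021, 0.1846]
tool_rot: [[-0.226, 0.974, 0.0], [0.974, 0.226, -0.0], [-0.0, 0.0, -1.0]]
contact_force: [0.1, -0.1, -0.9]
grip_width: 0.0195
```

```bash
python3 - <<'E'
from h import *
s=readout.state();print(s['tool_pos'],s['contact_force'].round(1),s['grip_width'])
S=save('scene','s10');T=save('top','t10');g=save('wrist','w10')
def red(g,x0,x1,y0,y1):
    m=cv2.inRange(cv2.cvtColor(g['img'],cv2.COLOR_RGB2HSV)[y0:y1,x0:x1],(0,150,40),(4,255,255)); y,x=np.where(m); return (x.min()+x0,x.max()+x0,y.min()+y0,y.max()+y0,len(x)) if len(x) else None
print('red scene',red(S,200,360,100,260),'wrist',red(g,250,400,200,420),'top',red(T,270,360,250,380))
p=s['tool_pos']+[0,0,.0]
print('expect handle bottom/top in scene',proj(S,p-[0,0,.009]),proj(S,p+[0,0,.041]))
m=cv2.inRange(cv2.cvtColor(g['img'],cv2.COLOR_RGB2HSV),(15,110,60),(24,255,255));k,l,st,c=cv2.connectedComponentsWithStats(m)
for i in range(1,k):
    if st[i,4]>40: print('brass?',st[i].tolist(),c[i].round(1),ray(g,c[i],.1).round(4))
# yellow block corner check: wrist now
E
```

```text
[0.44462394 0.00210621 0.18457912] [ 0.1 -0.1 -0.9] 0.019481576473844287
red scene (np.int64(271), np.int64(352), np.int64(149), np.int64(188), 221) wrist (np.int64(295), np.int64(345), np.int64(281), np.int64(366), 2244) top None
expect handle bottom/top in scene [278.17072093 176.13446303] [277.13110575 150.87415331]
brass? [280, 180, 79, 59, 2538] [319.3 214.9] [0.4389 0.0247 0.1   ]
brass? [264, 351, 13, 72, 519] [268.8 386.9] [ 0.431  -0.1251  0.1   ]
brass? [364, 351, 13, 72, 500] [371.5 387.2] [ 0.5129 -0.1065  0.1   ]
brass? [83, 440, 452, 38, 13319] [320.5 461.4] [ 0.4898 -0.1921  0.1   ]
```

Emit:
carry_out --plan "0 -15 10 0;1 -30 0 0;1 -40 0 0;0 -45 0 0;0 -45 0 0;0 -40 0 0;0 -27 0 0;0 -15 0 0;0 0 0 0;0 0 0 0;0 0 0 0"

```text
time_s: 32.8
tool_pos: [0.447, -0.2534, 0.1947]
tool_rot: [[-0.228, 0.974, 0.0], [0.974, 0.228, 0.0], [0.0, 0.0, -1.0]]
contact_force: [0.1, -0.7, -1.2]
grip_width: 0.0196
```

```bash
python3 - <<'E'
from h import *
s=readout.state();print(s['tool_pos'],s['tool_rot'].round(3).tolist())
g=save('wrist','w11');S=save('scene','s11')
def comp(g,lo,hi,amin,z,box=(0,640,0,480)):
    m=cv2.inRange(cv2.cvtColor(g['img'],cv2.COLOR_RGB2HSV),lo,hi);mm=np.zeros_like(m);x0,x1,y0,y1=box;mm[y0:y1,x0:x1]=m[y0:y1,x0:x1];k,l,st,c=cv2.connectedComponentsWithStats(mm)
    for i in range(1,k):
        if st[i,4]>amin:
            x,y,w,h,a=st[i]; q=(x+w/2-.5,y+h/2-.5); print(st[i].tolist(),c[i].round(1),ray(g,q,z).round(4))
print('predicted well px',proj(g,[.4433,-.1945,.1]),proj(g,[.4465,-.1945,.1]))
comp(g,(15,90,50),(25,255,255),60,.1)
print('yellow/green/blue caps');comp(g,(26,120,60),(34,255,255),40,.11);comp(g,(50,100,40),(75,255,255),40,.11)
print('caps via top0:');comp(load('top0'),(26,120,60),(34,255,255),8,.11,(445,500,295,350))
E
```

```text
[ 0.44702723 -0.25339984  0.1947069 ] [[-0.228, 0.974, 0.0], [0.974, 0.228, 0.0], [0.0, 0.0, -1.0]]
predicted well px [333.16044101 162.54789723] [337.58304546 163.59480711]
[321, 146, 33, 34, 521] [337.  162.6] [ 0.4459 -0.1939  0.1   ]
[260, 211, 17, 20, 256] [268.2 220.6] [ 0.4065 -0.2461  0.1   ]
[300, 223, 17, 19, 255] [308.2 232.4] [ 0.4371 -0.248   0.1   ]
[340, 235, 17, 19, 255] [347.6 244.1] [ 0.4684 -0.2504  0.1   ]
[264, 350, 13, 74, 594] [268.9 387.1] [ 0.4352 -0.3892  0.1   ]
[364, 350, 14, 74, 600] [371.4 387.6] [ 0.5187 -0.3698  0.1   ]
[83, 440, 453, 38, 13859] [322.  461.4] [ 0.4847 -0.4586  0.1   ]
yellow/green/blue caps
[252, 248, 15, 14, 141] [258.8 254. ] [ 0.4057 -0.2699  0.11  ]
[292, 259, 14, 14, 162] [298.1 265.7] [ 0.4355 -0.2718  0.11  ]
[330, 269, 14, 15, 159] [337.1 275.7] [ 0.4647 -0.2735  0.11  ]
caps via top0:
[454, 300, 6, 6, 33] [456.4 302.6] [ 0.465  -0.2481  0.11  ]
[453, 317, 6, 6, 31] [455.6 319.3] [ 0.4341 -0.2455  0.11  ]
[452, 333, 7, 6, 35] [454.8 335.6] [ 0.4052 -0.2439  0.11  ]
```

Emit:
carry_out --plan "0 15 0 0;-1.2 20 0 0;-1.2 15 0 0;0 9.4 0 0;0 0 0 0;0 0 -20 0;0 0 -12 0;0 0 -5 0;0 0 -3 0;0 0 -3 0;0 0 -3 0;0 0 0 0"

```text
time_s: 34.4
tool_pos: [0.4444, -0.1952, 0.1486]
tool_rot: [[-0.226, 0.974, -0.0], [0.974, 0.226, -0.0], [-0.0, -0.0, -1.0]]
contact_force: [-0.5, -0.1, -0.2]
grip_width: 0.0195
```

```bash
python3 - <<'E'
from h import *
s=readout.state();print(s['tool_pos'],s['contact_force'].round(1),s['torque'].round(2))
S=save('scene','s12')
c=S['img'][225:285,165:225]; print('well ring pred',proj(S,[.4446,-.194,.1]), 'tip pred',proj(S,s['tool_pos']-[0,0,.0533]))
E
```

```text
[ 0.44443739 -0.19515044  0.14856054] [-0.5 -0.1 -0.2] [-0.08 -0.11 -0.05]
well ring pred [194.41630134 261.67819271] tip pred [194.15165615 264.20650065]
```

Emit:
carry_out --plan "0 0 -2 0;0 0 -2 0;0 0 -2 0;0 0 -2 0;0 0 0 0"

```text
time_s: 35.08
tool_pos: [0.4444, -0.1951, 0.1404]
tool_rot: [[-0.226, 0.974, -0.0], [0.974, 0.226, 0.0], [0.0, -0.0, -1.0]]
contact_force: [0.3, -0.3, -1.9]
grip_width: 0.0198
```

Tip about 13 mm down the bore with no force; continue to home.

Emit:
carry_out --plan "0 0 -4 0;0 0 -4 0;0 0 -4 0;0 0 -4 0;0 0 -4 0;0 0 -4 0;0 0 -3 0;0 0 0 0;0 0 0 0"

```text
time_s: 36.2
tool_pos: [0.4444, -0.1952, 0.1137]
tool_rot: [[-0.226, 0.974, -0.0], [0.974, 0.226, -0.0], [-0.0, -0.0, -1.0]]
contact_force: [0.9, 0.3, -1.6]
grip_width: 0.0197
```

Emit:
carry_out --plan "0 0 -2 0;0 0 -1.5 0;0 0 -1.5 0;0 0 -1 0;0 0 -1 0;0 0 -1 0;0 0 0 0"

```text
time_s: 37.08
tool_pos: [0.4444, -0.1953, 0.1078]
tool_rot: [[-0.226, 0.974, 0.001], [0.974, 0.226, -0.002], [-0.003, 0.0, -1.0]]
contact_force: [-8.2, 3.1, 38.3]
grip_width: 0.0191
```

Emit:
carry_out --plan "0 0 1 0;0 0 0 0;0 0 0 0"

```text
time_s: 37.45
tool_pos: [0.4443, -0.1952, 0.1079]
tool_rot: [[-0.226, 0.974, 0.0], [0.974, 0.226, -0.001], [-0.002, 0.0, -1.0]]
contact_force: [-6.0, 1.4, 21.7]
grip_width: 0.0194
```

Emit:
carry_out --plan "0 0 0 0;0 0 0 0;0 0 0 0;0 0 0 0;0 0 0 0;0 0 0 0" --gripper -1

```text
time_s: 38.2
tool_pos: [0.4444, -0.1952, 0.1066]
tool_rot: [[-0.226, 0.974, -0.0], [0.974, 0.226, 0.0], [0.0, -0.0, -1.0]]
contact_force: [0.6, 0.8, 0.5]
grip_width: 0.0748
```

Emit:
carry_out --plan "0 0 10 0;0 0 25 0;0 0 40 0;0 0 50 0;0 0 30 0;30 -30 0 0;40 -30 0 0;40 -30 0 0;20 -20 0 0;0 0 0 0;0 0 0 0;0 0 0 0"

```text
time_s: 39.7
tool_pos: [0.5738, -0.3044, 0.2621]
tool_rot: [[-0.227, 0.974, -0.0], [0.974, 0.227, -0.0], [-0.0, -0.0, -1.0]]
contact_force: [-0.5, 0.7, 0.4]
grip_width: 0.0931
```

```bash
python3 - <<'E'
from h import *
s=readout.state();print(s['time_s'],s['tool_pos'],s['contact_force'].round(1))
S=save('scene','s13');T=save('top','t13')
def red(g,x0,x1,y0,y1):
    m=cv2.inRange(cv2.cvtColor(g['img'],cv2.COLOR_RGB2HSV)[y0:y1,x0:x1],(0,150,40),(4,255,255)); y,x=np.where(m); return (int(x.min()+x0),int(x.max()+x0),int(y.min()+y0),int(y.max()+y0),len(x)) if len(x) else None
print('red',red(S,150,250,200,300)); W=[.4446,-.1945]
print('expected handle bottom/top home',proj(S,W+[.1]),proj(S,W+[.15]))
print('red top view',red(T,400,450,290,340),'exp',proj(T,W+[.15]))
print('dock',ends(load('scene0')),ends(S))
# bystanders: pixel difference vs start
for n,a,b,boxes in (('scene',load('scene0'),S,dict(blue=(300,340,258,360),amber=(140,195,355,460),jar=(410,442,168,220),beaker=(375,425,285,355))),):
    for k,(x0,x1,y0,y1) in boxes.items():
        d=cv2.absdiff(a['img'],b['img'])[y0:y1,x0:x1].max(2); sh,_=cv2.phaseCorrelate(np.float32(a['img'][y0:y1,x0:x1,1]),np.float32(b['img'][y0:y1,x0:x1,1])); print(k,float((d>40).mean().round(3)),np.round(sh,1))
E
```

```text
39.7 [ 0.57375863 -0.3044036   0.26212804] [-0.5  0.7  0.4]
red (184, 198, 235, 264, 277)
expected handle bottom/top home [194.1706846  261.82273155] [190.20401073 237.33873252]
red top view (423, 436, 309, 319, 112) exp [431.36101421 312.60780105]
dock [334.3, 330, 340, 189.9, 182, 200, 378.0, 372, 384, 189.0, 187, 191] [336.6, 332, 342, 190.5, 182, 201, 380.3, 374, 387, 189.9, 188, 192]
blue 0.042 [-0.1 -0.1]
amber 0.004 [-0. -0.]
jar 0.0 [0. 0.]
beaker 0.0 [ 0. -0.]
```

```bash
python3 -c "
from plant import arm,readout
print(arm.hand_in())"
```

```text
the job is handed in; nothing more can be done
None
```

I ran the whole sequence and handed the job in at about 40 s of the 72 s allowed. No verdict was reported.

**What I did:**
- **Tilting:** The moves allow no tilt, so I gripped the thermometer and pressed its tail on the edge of the white box. That turned it nose-down in the jaws by about 40–43°.
- **Aiming:** I held it about 70 mm from the target's white dot for over 2.5 s.
- **Docking:** I lowered it into the dock, where the front saddle levelled it, and let go. The forces I read stayed below about 13 N.
- **Probe:** I then moved the red probe into the well until the handle seated, with about 38 N on the wrist, and released it.

**Last checks:**
- **Probe:** The handle's top and bottom edges in the scene picture match "fully home" to about 1 pixel.
- **Thermometer:** It lies level in the dock, shifted by an estimated 4–5 mm lengthways towards the tail. The limit is 20 mm.
- **Bottles, jar and beaker:** None had moved by more than 0.1 pixel.
- **Robot:** It is clear of everything.

**What was uncertain or disagreed:**
- **Camera disagreement:** The top and wrist cameras differed by up to 6 mm in x at the probe holder. I used values in between, and the probe went in freely.
- **Aiming angle:** It was about 5–8° steeper than square, within the 15° allowed. The aim point was worked out from image features and known geometry, because the black nose could not be seen against the black plate.
- **Look-alike probes:** The green and turquoise ones were lying down in a later picture. I never moved near them before that.

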